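# Cover the cutter, then unlatch the hold-down arm and hold it up

### The job

Make the bench fixture safe to unload: first press the plywood flap on the cutter box fully shut, past its spring catch, so that it stays down. Then pull the hold-down arm's latch tab sideways against its spring, lift the arm off its ball stud with it until the socket is at least 60 mm higher than it was, and finish while still holding the arm up there, steady, without letting go. Leave the sanding block, pot, tape roll and clamped board where they are.

Things in the scene. Friction and masses are not known exactly. Their poses are not given: they have to be found in the camera images.
- cutter_box: Fixed open aluminium box 140 (x) x 170 (y) x 50 mm high on a thin steel plate 180 x 210 mm, a small router cutter inside below the rim. Origin: centre of the underside; x points from the front (flap's free edge, sprung catch) to the hinge side.
- flap (a joint): Opening angle of the plywood flap that covers the cutter box, rad: 0 = fully shut, up to 1.2; starts half open (0.5 to 0.9). The stiff hinge keeps it where it is left. The last 0.1 rad is blocked by a spring roller catch at the middle of the front edge: about 10 N down at the free edge pushes past it, then it snaps and stays shut (above about 0.03 it is not shut).
- flap_hinge (a point): Middle of the flap's hinge line, fixed on the box's far top rim (box x = +70 mm, 50.5 mm up); its x axis is the box's x axis (from free edge to hinge), its y axis is the hinge line. The flap is 158 mm deep from this line to its free edge, 170 mm wide, 8 mm thick (its underside passes through the hinge line).
- flap_edge (a point): Point to press: on the flap's upper (outer) face, mid-width, 135 mm from the hinge line and 23 mm from the free edge; moves with the flap. When the flap is shut it is 58.5 mm above the bench.
- holddown: Fixed hold-down: steel base plate 380 (x, from -60 to +320) x 120 (y) x 12 mm high. Origin: on the bench directly below the ball stud (40 mm ball, top 70 mm up, undercut flat underneath). x points along the clamp arm from ball to pivot; y points to the side on which the latch tab is, the direction in which it is pulled.
- clamparm: Aluminium clamp arm (36 x 30 mm section) with a steel socket (56 x 52 mm, top 100 mm up) over the ball. Origin: arm's centre line above the ball, 85 mm up. It hinges about a level line along the hold-down's y, fixed 260 mm in x from the ball, 85 mm up; it tips 0 to 0.8 rad about its +y axis as the socket rises. 0.6 kg, falls if let go. With the latch home it lifts only 3 to 4 mm.
- socket (a point): Centre of the top face of the socket at the arm's ball end: 100 mm above the bench while the arm is on its ball.
- latch (a joint): Travel of the sliding latch, m: 0 = home under the ball, grows as the tab is pulled in the hold-down's +y direction, end stop at 0.022. The ball is free once it is past about 0.013. Spring: 3 N at the start to 7 N at the stop; springs back if let go.
- latch_tab (a point): Grip point in the upright steel latch tab: 12 mm thick (along the hold-down's y), 28 mm wide (along x); tab top 106 mm, this point 85 mm above the bench and 68 mm in y from the ball's centre when home. 36 mm of free space between tab and socket (latch plate and spring rod in it below 58 mm), open beyond. The arm carries the latch: lifting the tab lifts the arm and turns with it about the pivot.
- board_mid (a point): Centre of the loose board 90 x 150 x 18 mm lying on the hold-down's base under the arm's rubber foot. Leave it.
- sandblock: Loose cork sanding block 50 x 90 x 28 mm, origin under its centre. Leave it.
- pot: Loose white plastic pot, 72 mm wide, 80 mm tall, origin under its centre. Leave it.
- tape: Loose roll of tape lying flat, 90 mm across, 24 mm high, origin under its centre. Leave it.
There are look-alikes about, which are no part of the job. What is meant by the pot is not orange, and is the larger of those in its own colour.

How it is judged:
By the outcome, as a careful person would: the job done as asked, in the order asked, and still so for the second after the job is handed in, while the arm keeps its last pose, push and grip.
It also fails if it takes over 54 s, if anything falls off the work surface, if the arm or the gripper's body presses on something with over 40 N, if the wrist force passes 120 N, or if a joint passes its speed limit or range.

### The arm

A 6-joint arm with a two-finger parallel gripper is mounted at the origin on the work surface. World frame = base frame: x ahead of the robot, y to its left, z up, the work surface at z = 0. Lengths are in mm, angles in rad, forces in N, time in s.
With the tool pointing down it reaches from about 350 to 775 mm from the base axis. Payload 7.3 kg.
Tool frame: the origin (TCP) lies on the mounting face of the last link; the fingertips stand 178 mm ahead of it and the grasp point (between the pads) lies 159 mm ahead of it (bot.grip_point_offset is the distance from the TCP to the grasp point, in mm); x points along the fingers, y is the direction in which the jaws open and shut, and the axes are right-handed (so a half turn about x gives the same grasp; the last joint's range is limited). The gripper opens to 92 mm and grips with 3 to 60 N. Pads are 19 mm wide; open, the fingers measure 130 mm over their backs; the gripper's body (75 mm by 190 mm) begins 47 mm behind the grasp point.
Start: joints at [1.028, 0.342, 1.524, -0, 1.275, -0.146], TCP at [202.875, 484.22, 404.741] pointing down, gripper open.
Joint ranges: [-2.53, 2.53], [-0.77, 2.02], [0.04, 2.7], [-1, 4.14], [0.28, 2.66], [-3.11, 3.11]. Speed limits (rad/s): [2.57, 2.57, 3.14, 3.14, 3.14, 3.14].

### API

Orientations are given as [roll, pitch, yaw] about the fixed x, y, z axes, in that order (R = Rz(yaw) Ry(pitch) Rx(roll)).
In Python, from plant import bot gives the robot as it stands.
- The arm moves only by the tool arm_command, never from a script. Its argument "moves" is a list of rows, each a list of 5 numbers: the shift along the tool's x, y, z in cm, then the turn about the tool's x in degrees, then the opening, from 0 (shut) to 1 (fully open). A call has 1 to 10 rows; each row is the pose to reach, as a shift and turn from the pose measured when the call began, along the tool's axes at that moment; what a row does not reach only later rows make up. A row lasts 1/10 s, in which the tool goes at most 50 mm and 8.59 degrees, less where a joint would pass 70% of its speed; a pose out of reach is approached as far as the arm can. A call with a gripper value outside its range is refused whole. The fingers move at their own pace and stop on an object; the grip force is fixed at half the most. Time passes only in rows, so rows that repeat a pose let the fingers close. It gives the time, the measured TCP pose, the force and the opening at its end, in the units of the state.
- bot.get_obs(): the state, without advancing time (a new reading comes with each control period).
- bot.capture(name): name is "scene" or "top" or "wrist"; returns a dict with "frame" (480x640x3 uint8, blue, green, red), "K" (3x3 intrinsics, pixels), "k1" (the pictures are not rectified: a ray, as slopes to the right and down, at radius r is drawn at 1 + k1 r^2 times it, then the intrinsics apply), "origin" and "orientation" of the camera in the world; the wrist camera has in their place "T_tool_cam" (4x4, takes a point from camera to tool coordinates, whose origin is the TCP and whose axes are the tool frame's). Camera axes: x right, y down, z forward; pixel columns grow to the right and rows downward; lengths in mm; the calibration is good to about 2 mm. A picture is of the moment at which its call begins: read the wrist's pose just before it. There is no depth.
- bot.close_job(): hands the job in, once; it reports no verdict.
The state is a dict: "time": time; "joint_positions": joint angles; "dq": joint speeds; "tau": joint torques, N m; "tool_pos": TCP position; "tcp_rot": TCP orientation; "contact_force": force on the tool from outside, world axes, zero at the start; "moment": the same for the moment, N m; "grip_width": finger opening in mm.
Only numpy, scipy, OpenCV 4.12 (cv2) and the standard library are available. Lean on these libraries where they do the work, as an engineer would, in place of code of your own. Each camera call takes 0.05 s, during which the arm holds its last target.

## Working session

There is one attempt and no reset: what is moved stays moved. The work goes in short steps, Python scripts to look and compute and a tool call to move; the robot and the scene stay as the last step left them, time stands still between calls to the robot, and variables do not carry over. Pictures are saved under pics/ and viewed, and the job is handed in when it is done.

Besides the shell and the picture viewer there is one more tool, called after ">>>" as name([rows], argument=value, ...), one row to a line, values as JSON. arm_command: Moves the arm, as the interface text tells. Its arguments: {"type":"object","properties":{"moves":{"type":"array"}},"required":["moves"]}

```bash
mkdir -p pics; ls; python3 - <<'E'
from plant import bot
import cv2
o=bot.get_obs();print(o)
for n in ("scene","top","wrist"):
    c=bot.capture(n);cv2.imwrite(f"pics/{n}0.png",c["frame"])
    print(n,{k:v for k,v in c.items() if k!="frame"})
print(bot.grip_point_offset)
E
```

```text
pics
{'time': 0.0, 'joint_positions': array([ 1.02802915e+00,  3.42737757e-01,  1.52501190e+00,  8.49991786e-06,
        1.27541942e+00, -1.46007327e-01]), 'dq': array([ 6.54858292e-04, -1.57330788e-06, -1.58838167e-03,  2.06780020e-04,
        3.74102667e-04,  1.91031408e-03]), 'tau': array([ 2.70572364e-04, -4.31245279e+01, -2.44220781e+01,  7.16474955e-02,
        5.59645495e-02, -1.53433466e-04]), 'tool_pos': array([202.78882927, 484.10860658, 404.03873914]), 'tcp_rot': array([-1.72195953,  1.56921989, -2.11872187]), 'contact_force': array([-0.14834763, -0.33762316, -0.63278256]), 'moment': array([ 0.0259349 , -0.06281546, -0.0064656 ]), 'grip_width': 91.71155395071287}
scene {'K': array([[468.30836067,   0.        , 322.47145234],
       [  0.        , 468.30836067, 241.9182991 ],
       [  0.        ,   0.        ,   1.        ]]), 'k1': -0.03334381116861578, 'origin': array([1163.32549268,  108.28792575,  703.54296472]), 'orientation': array([-2.41140491e+00, -1.36516035e-03,  1.69063095e+00])}
top {'K': array([[477.12995454,   0.        , 320.99503807],
       [  0.        , 477.12995454, 233.3808669 ],
       [  0.        ,   0.        ,   1.        ]]), 'k1': -0.06858204498009865, 'origin': array([ 568.68184891,   35.81393273, 1000.99262813]), 'orientation': array([-3.08356354e+00, -1.09825003e-03, -1.54651237e+00])}
wrist {'K': array([[364.35551937,   0.        , 318.60672658],
       [  0.        , 364.35551937, 233.17171241],
       [  0.        ,   0.        ,   1.        ]]), 'k1': -0.03477371616801844, 'T_tool_cam': array([[ 4.23059900e-04, -2.94175204e-01,  9.55751417e-01,
         2.00301843e+01],
       [ 9.99999901e-01,  2.58879454e-04, -3.62964612e-04,
         6.56396581e-01],
       [-1.40649216e-04,  9.55751475e-01,  2.94175285e-01,
        -7.94699364e+01],
       [ 0.00000000e+00,  0.00000000e+00,  0.00000000e+00,
         1.00000000e+00]])}
159.20000000000002
```

View pics/top0.png

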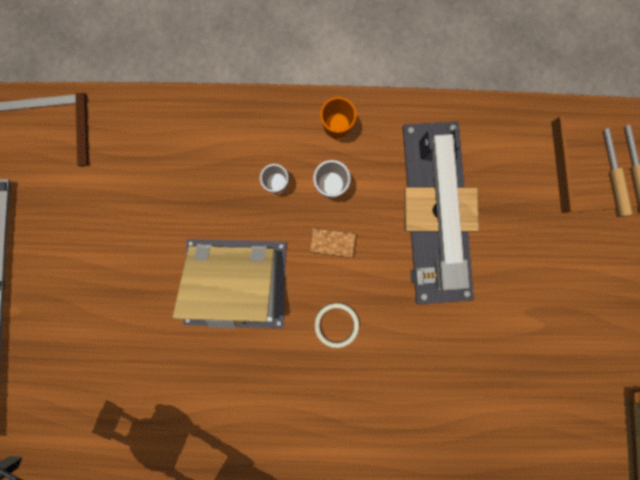

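View pics/scene0.png

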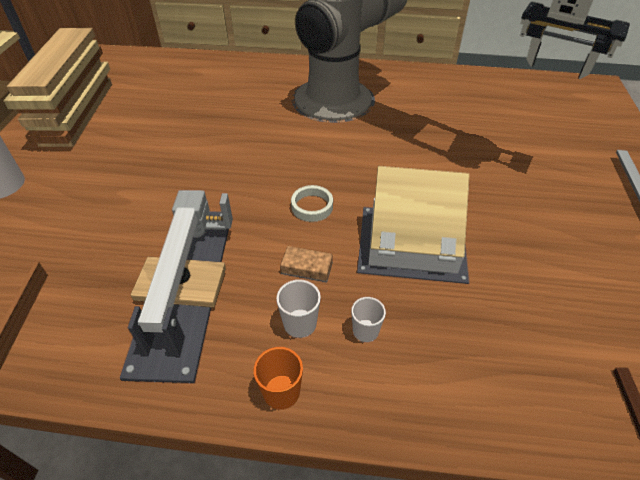

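View pics/wrist0.png

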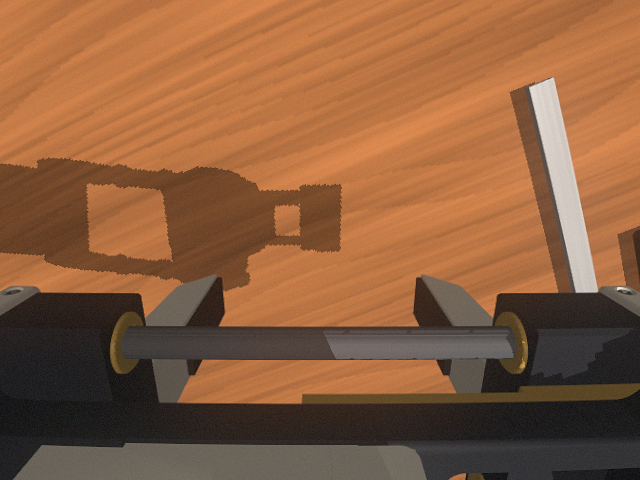

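The top view shows the box plate at about (235,285) with its hinge side up. The hold-down is at about (437,210), with its tab at (425,276) on the world +y side of the socket (455,275). I'll zoom in next for exact corners.

```bash
python3 - <<'E'
import cv2
a=cv2.imread("pics/top0.png")
cv2.imwrite("pics/t1.png",cv2.resize(a[225:340,165:300],None,fx=5,fy=5,interpolation=cv2.INTER_CUBIC))
cv2.imwrite("pics/t2.png",cv2.resize(a[110:310,390:490],None,fx=3,fy=3,interpolation=cv2.INTER_CUBIC))
cv2.imwrite("pics/t3.png",cv2.resize(a[250:310,400:480],None,fx=8,fy=8,interpolation=cv2.INTER_CUBIC))
a=cv2.imread("pics/scene0.png")
cv2.imwrite("pics/s1.png",cv2.resize(a[160:290,350:480],None,fx=4.5,fy=4.5,interpolation=cv2.INTER_CUBIC))
cv2.imwrite("pics/s2.png",cv2.resize(a[180:385,110:250],None,fx=2.9,fy=2.9,interpolation=cv2.INTER_CUBIC))
E
```

```text
(no output)
```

View pics/t1.png

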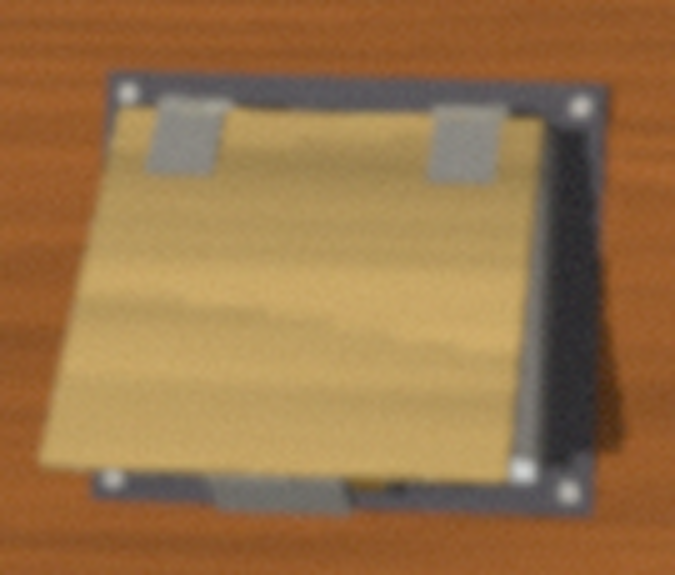

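View pics/t2.png

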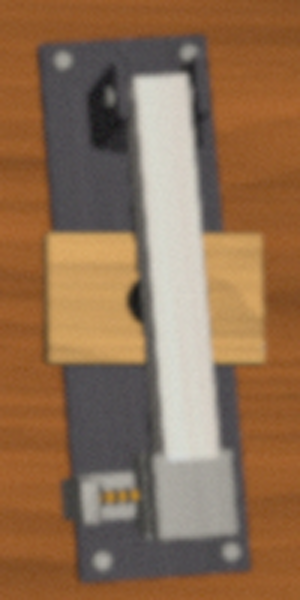

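View pics/t3.png

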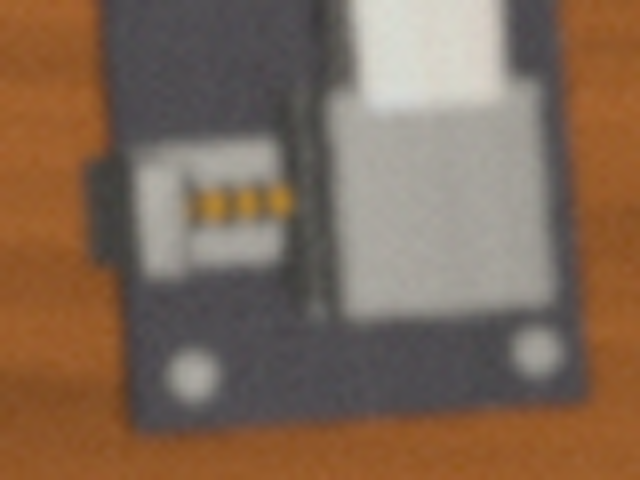

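View pics/s1.png

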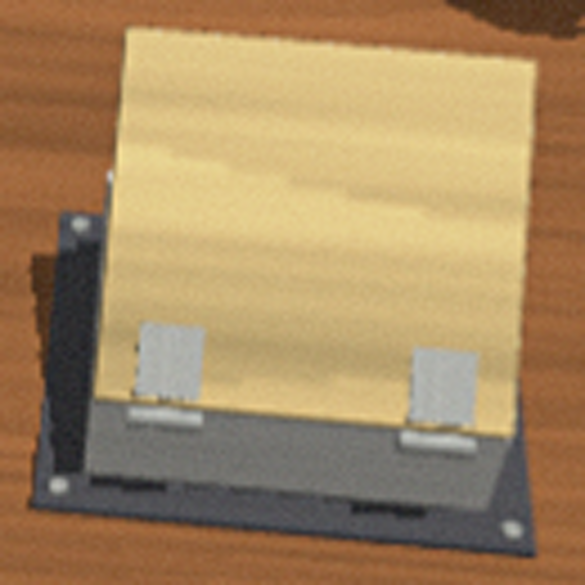

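View pics/s2.png

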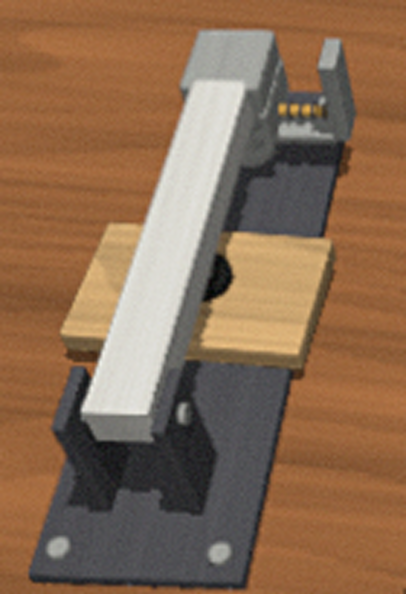

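```bash
cat > h.py <<'E'
import numpy as np, cv2
from scipy.spatial.transform import Rotation as R
from scipy.optimize import least_squares
CAM={'scene':(np.array([[468.30836067,0,322.47145234],[0,468.30836067,241.9182991],[0,0,1]]),-0.03334381116861578,np.array([1163.32549268,108.28792575,703.54296472]),np.array([-2.41140491e+00,-1.36516035e-03,1.69063095e+00])),
'top':(np.array([[477.12995454,0,320.99503807],[0,477.12995454,233.3808669],[0,0,1]]),-0.06858204498009865,np.array([568.68184891,35.81393273,1000.99262813]),np.array([-3.08356354e+00,-1.09825003e-03,-1.54651237e+00]))}
def proj(n,P):
    K,k1,o,e=CAM[n]; C=R.from_euler('xyz',e).inv().apply(np.atleast_2d(P)-o)
    s=C[:,:2]/C[:,2:]; s=s*(1+k1*(s**2).sum(1,keepdims=True))
    return s*[K[0,0],K[1,1]]+K[:2,2]
def ray(n,uv,z):
    K,k1,o,e=CAM[n]; u=cv2.undistortPoints(np.array([[uv]],float),K,np.array([k1,0,0,0.]))[0,0]
    d=R.from_euler('xyz',e).apply([u[0],u[1],1]); return o+d*(z-o[2])/d[2]
def crop(c,f,ox,oy): return (np.array(c)+.5)/f-.5+[ox,oy]
def pose(p,P): # x,y,yaw
    return R.from_euler('z',p[2]).apply(np.atleast_2d(P))+[p[0],p[1],0]
def tip(obs): return obs['tool_pos']+R.from_euler('xyz',obs['tcp_rot']).apply([178,0,0])
def to_tool(obs,d): return R.from_euler('xyz',obs['tcp_rot']).inv().apply(d)
E
python3 - <<'E'
from h import *
T1=lambda c:crop(c,5,165,225);T2=lambda c:crop(c,3,390,110);T3=lambda c:crop(c,8,400,250);S1=lambda c:crop(c,4.5,350,160);S2=lambda c:crop(c,2.9,110,180)
def fit(items,extra=None,p0=None):
    f=lambda p:np.concatenate([(proj(n,pose(p,[P(p) if callable(P) else P]))[0]-uv) for n,uv,P in items])
    s=least_squares(f,p0,loss='soft_l1'); print(s.x.round(3)); print(f(s.x).reshape(-1,2).round(1).tolist()); return s.x
h=3
F=lambda r,y,t:(lambda p:[70-r*np.cos(p[3])+t*np.sin(p[3]),y,50.5+r*np.sin(p[3])+t*np.cos(p[3])])
box=[('top',T1((110,73)),[90,105,h]),('top',T1((608,88)),[90,-105,h]),('top',T1((592,517)),[-90,-105,h]),('top',T1((93,500)),[-90,105,h]),
('scene',S1((30,505)),[90,-105,h]),('scene',S1((535,553)),[90,105,h]),('scene',S1((60,213)),[-90,-105,h]),
('top',T1((40,465)),F(158,85,6)),('top',T1((510,480)),F(158,-85,6)),('scene',S1((128,28)),F(158,-85,8)),('scene',S1((537,62)),F(158,85,8))]
b=fit(box,p0=[500,180,0,.7])
for a in (b[3],.1,0): print('edge',a,pose(b,[F(135,0,8)([0,0,0,a])]).round(1))
H=[('top',T2((40,45)),[320,60,12]),('top',T2((204,36)),[320,-60,12]),('top',T2((248,570)),[-60,-60,12]),('top',T2((82,580)),[-60,60,12]),
('scene',S2((30,580)),[320,-60,12]),('scene',S2((247,585)),[320,60,12]),
('top',T3((330,98)),[28,26,100]),('top',T3((540,80)),[28,-26,100]),('top',T3((555,303)),[-28,-26,100]),('top',T3((343,320)),[-28,26,100]),
('top',T3((135,165)),[14,74,106]),('top',T3((183,160)),[14,62,106]),('top',T3((187,278)),[-14,62,106]),('top',T3((145,280)),[-14,74,106]),
('scene',S2((198,30)),[-28,-26,100]),('scene',S2((274,33)),[-28,26,100]),('scene',S2((321,40)),[-14,62,106]),('scene',S2((339,40)),[-14,74,106])]
q=fit(H,p0=[420,-220,0])
print('ball',q,'tab',pose(q,[[0,68,85]]),'pivot',pose(q,[[260,0,85]]))
for n,c in (('sand',(333,243)),('pot',(332,178)),('tape',(337,326))): print(n,ray('top',c,20).round())
E
```

```text
[ 5.18645e+02  2.13843e+02 -6.00000e-03  5.78000e-01]
[[0.2, -0.8], [0.1, -0.8], [0.4, -0.1], [-0.1, -0.2], [0.6, -0.1], [0.4, 0.3], [0.4, -0.5], [0.2, 0.1], [0.2, 0.4], [-0.4, -0.7], [0.2, -0.6]]
edge 0.5780092757601654 [[479.9 214.1 131. ]]
edge 0.1 [[455.1 214.2  71.9]]
edge 0 [[453.6 214.2  58.5]]
[ 5.50372e+02 -2.19600e+02  9.50000e-02]
[[-1.1, -1.1], [0.1, -1.6], [1.7, -0.2], [-0.1, 0.9], [-0.3, -1.6], [-0.2, -1.0], [-0.5, -1.7], [0.2, -1.4], [0.8, 0.2], [0.3, 0.2], [-0.0, -0.7], [0.3, -0.6], [1.0, -0.4], [-0.1, -0.2], [0.3, -0.8], [0.8, -1.4], [1.4, -0.9], [1.5, -0.8]]
ball [ 5.50372467e+02 -2.19600389e+02  9.54242408e-02] tab [[ 543.89346159 -151.90975109   85.        ]] pivot [[ 809.1896126  -194.82772237   85.        ]]
sand [606.  11.  20.]
pot [741.  16.  20.]
tape [437.  -1.  20.]
```

```bash
cat >> h.py <<'E'
BOX=np.array([518.6,213.8,-.006]); HD=np.array([550.4,-219.6,.095])
def flap(a,r=135,y=0,t=8): return pose(BOX,[[70-r*np.cos(a)+t*np.sin(a),y,50.5+r*np.sin(a)+t*np.cos(a)]])[0]
def rep(o,targets,off=178):
    M=R.from_euler('xyz',o['tcp_rot']).as_matrix()
    print('t',round(o['time'],2),'tip',(o['tool_pos']+M[:,0]*off).round(1),'w',round(float(o['grip_width']),1),'F',o['contact_force'].round(1))
    print('toolx',M[:,0].round(3),'tooly',M[:,1].round(3),'yaw of y deg',np.degrees(np.arctan2(M[1,1],M[0,1])).round(2), 'q',o['joint_positions'].round(2))
    for t in targets: print('cm',(M.T@(np.array(t)-o['tool_pos']-M[:,0]*off)/10).round(2),'<-',np.round(t,1))
E
python3 - <<'E'
from h import *
from plant import bot
o=bot.get_obs(); rep(o,[flap(.578)+[0,0,40]]+[flap(a) for a in (.578,.45,.3,.2,.1,0)])
E
```

```text
t 0.15 tip [202.7 484.  226.2] w 91.8 F [1.1 1.1 0.2]
toolx [-0.001 -0.001 -1.   ] tooly [ 0.387  0.922 -0.001] yaw of y deg 67.26 q [ 1.03  0.34  1.52  0.    1.28 -0.15]
cm [  5.54 -14.18  36.  ] <- [479.9 214.  171. ]
cm [  9.54 -14.17  36.  ] <- [479.9 214.  131. ]
cm [ 10.99 -14.53  35.13] <- [470.5 214.1 116.4]
cm [ 12.83 -14.85  34.34] <- [462.  214.1  98. ]
cm [ 14.12 -15.01  33.96] <- [457.9 214.2  85.2]
cm [ 15.44 -15.11  33.7 ] <- [455.1 214.2  71.9]
cm [ 16.78 -15.17  33.57] <- [453.6 214.2  58.5]
```

>>> arm_command([
  [0.7,-1.8,4.5,-4,0],
  [1.4,-3.5,9,-8,0],
  [2.1,-5.3,13.5,-12,0],
  [2.8,-7.1,18,-16,0],
  [3.5,-8.9,22.5,-20,0],
  [4.2,-10.6,27,-24,0],
  [4.9,-12.4,31.5,-28,0],
  [5.5,-14.2,36,-28,0],
  [5.5,-14.2,36,-28,0],
  [5.5,-14.2,36,-28,0],
])

```text
time: 1.15
tool_pos: [480.3, 213.2, 348.7]
tcp_rot: [-2.797, 1.568, -2.708]
contact_force: [0.2, 0.2, -0.1]
grip_width: 16.5
```

```bash
python3 - <<'E'
from h import *
from plant import bot
o=bot.get_obs(); rep(o,[flap(a) for a in (.578,.45,.3,.2,.1,0)])
c=bot.capture('wrist');cv2.imwrite('pics/w1.png',c['frame'])
c=bot.capture('scene');cv2.imwrite('pics/s3.png',c['frame'])
E
```

```text
t 1.15 tip [479.9 213.  170.7] w 16.5 F [ 0.2  0.2 -0.1]
toolx [-0.002 -0.001 -1.   ] tooly [-0.089  0.996 -0.001] yaw of y deg 95.1 q [ 0.27  0.4   1.61 -0.    1.14 -1.39]
cm [3.97 0.11 0.02] <- [479.9 214.  131. ]
cm [ 5.43  0.2  -0.91] <- [470.5 214.1 116.4]
cm [ 7.27  0.28 -1.75] <- [462.  214.1  98. ]
cm [ 8.56  0.32 -2.16] <- [457.9 214.2  85.2]
cm [ 9.88  0.35 -2.44] <- [455.1 214.2  71.9]
cm [11.22  0.36 -2.58] <- [453.6 214.2  58.5]
```

View pics/w1.png

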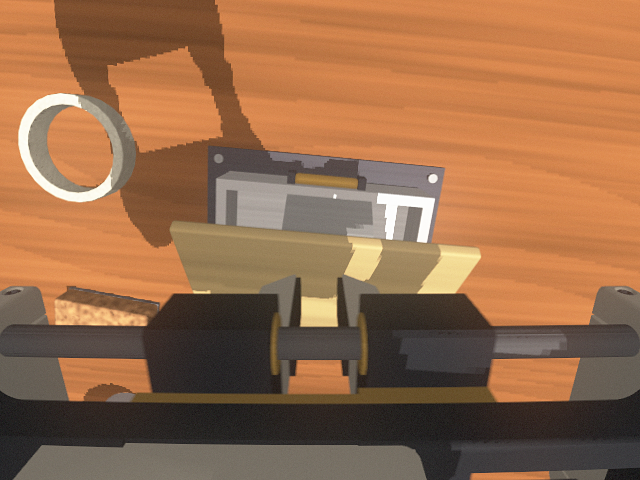

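View pics/s3.png

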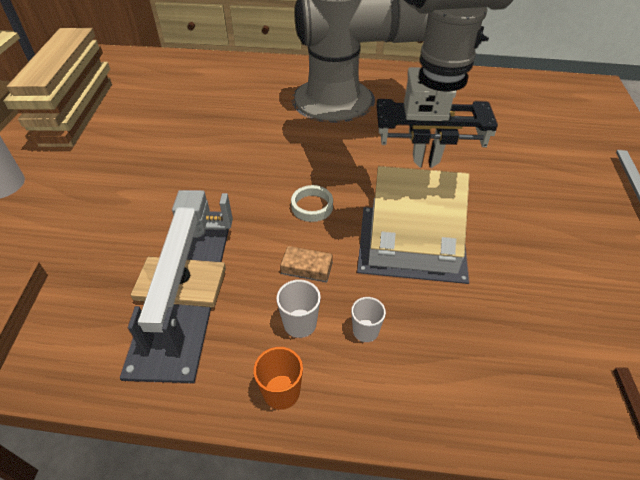

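The fingers are centred over the flap just inside its free edge (wrist view about (320,265), edge from (172,222) to (480,250)). I'll start down along the arc.

>>> arm_command([
  [1.5,0.1,0,0,0],
  [3,0.1,0,0,0],
  [3.6,0.1,0,0,0],
  [4.2,0.1,-0.1,0,0],
  [4.8,0.1,-0.5,0,0],
  [5.4,0.2,-0.9,0,0],
  [6.3,0.2,-1.3,0,0],
  [7.2,0.3,-1.7,0,0],
  [7.9,0.3,-1.9,0,0],
  [8.5,0.3,-2.1,0,0],
])

```text
time: 2.25
tool_pos: [457.6, 215.6, 263.5]
tcp_rot: [-2.816, 1.569, -2.724]
contact_force: [0.3, 1.2, 0.1]
grip_width: 0.2
```

```bash
python3 - <<'E'
from h import *
from plant import bot
o=bot.get_obs(); rep(o,[flap(a) for a in (.1,0)])
E
```

```text
t 2.25 tip [457.3 215.5  85.5] w 0.2 F [0.3 1.2 0.1]
toolx [-0.002 -0.001 -1.   ] tooly [-0.092  0.996 -0.001] yaw of y deg 95.3 q [ 0.29  0.47  1.76 -0.    0.91 -1.37]
cm [ 1.36 -0.11 -0.23] <- [455.1 214.2  71.9]
cm [ 2.7  -0.09 -0.37] <- [453.6 214.2  58.5]
```

```bash
python3 - <<'E'
from h import *
from plant import bot
a=bot.capture('wrist')['frame'];b=bot.capture('scene')['frame']
cv2.imwrite('pics/w2.png',cv2.hconcat([cv2.resize(a,(400,300)),cv2.resize(b[60:300,320:640],(400,300))]))
E
```

```text
(no output)
```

View pics/w2.png

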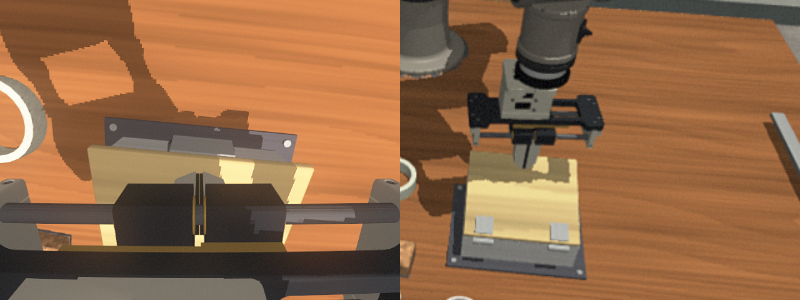

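The flap has followed the fingers down; its free edge in the wrist view now runs from about (88,148) to (312,168). I'll press on slowly through the catch.

>>> arm_command([
  [0.5,0,-0.1,0,0],
  [1,-0.1,-0.2,0,0],
  [1.4,-0.1,-0.2,0,0],
  [1.7,-0.1,-0.3,0,0],
  [2,-0.1,-0.3,0,0],
  [2.2,-0.1,-0.3,0,0],
  [2.4,-0.1,-0.4,0,0],
  [2.5,-0.1,-0.4,0,0],
])

```text
time: 3.15
tool_pos: [453.5, 214.1, 238.1]
tcp_rot: [-2.83, 1.567, -2.738]
contact_force: [0.0, -0.1, 0.6]
grip_width: 0.5
```

>>> arm_command([
  [0.1,0,0,0,0],
  [0.2,0,0,0,0],
  [0.3,0,0,0,0],
  [0.3,0,0,0,0],
])

```text
time: 3.55
tool_pos: [453.3, 214.0, 236.4]
tcp_rot: [-2.779, 1.567, -2.687]
contact_force: [-5.2, -2.4, 16.0]
grip_width: 0.3
```

```bash
python3 - <<'E'
from h import *
from plant import bot
a=bot.capture('wrist')['frame'];b=bot.capture('scene')['frame']
cv2.imwrite('pics/w3.png',cv2.hconcat([cv2.resize(a,(400,300)),cv2.resize(b[60:300,320:640],(400,300))]))
E
```

```text
(no output)
```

View pics/w3.png

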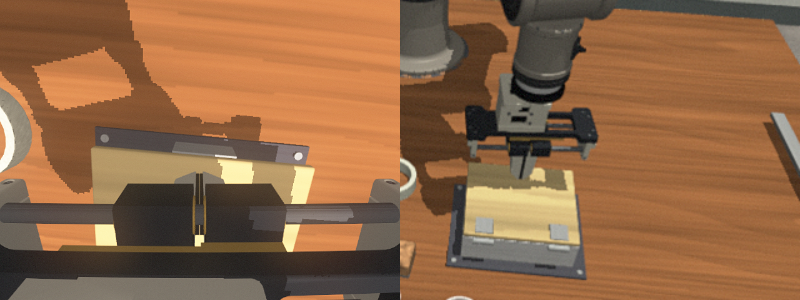

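>>> arm_command([
  [0.1,0,0,0,0],
  [0.15,0,0,0,0],
  [0.15,0,0,0,0],
])

```text
time: 3.95
tool_pos: [453.2, 214.0, 236.4]
tcp_rot: [-2.684, 1.568, -2.591]
contact_force: [-4.2, -2.2, 16.7]
grip_width: 0.5
```

>>> arm_command([
  [-2,0,0,0,0],
  [-5,0,0,0,0.1],
  [-10,0,0,0,0.3],
  [-14,0,0,0,0.32],
  [-14,0,-3,0,0.32],
  [-14,0,-3,0,0.32],
])

```text
time: 4.55
tool_pos: [421.4, 211.3, 377.3]
tcp_rot: [-2.795, 1.568, -2.701]
contact_force: [-0.6, -0.4, -0.6]
grip_width: 28.8
```

```bash
python3 - <<'E'
from h import *
from plant import bot
t=[]
for s in (0,.03,.1):
    print(s,{n:proj(n,[flap(s,158,y,8) for y in(-85,85)]).round(1).tolist() for n in('scene','top')})
b=bot.capture('scene')['frame'];a=bot.capture('top')['frame']
cv2.imwrite('pics/w4.png',cv2.hconcat([cv2.resize(b[180:280,350:480],None,fx=3,fy=3,interpolation=2),cv2.resize(a[225:325,165:295],None,fx=3,fy=3,interpolation=2)]))
o=bot.get_obs(); rep(o,pose(HD,[[0,68,85],[0,68,150]]),159.2)
E
```

```text
0 {'scene': [[374.7, 188.5], [458.2, 195.7]], 'top': [[271.1, 330.6], [185.2, 327.5]]}
0.03 {'scene': [[374.9, 186.9], [458.7, 194.1]], 'top': [[270.9, 330.8], [184.5, 327.7]]}
0.1 {'scene': [[375.3, 183.2], [459.9, 190.4]], 'top': [[270.3, 330.9], [182.9, 327.8]]}
t 4.65 tip [423.  211.2 217.2] w 29.0 F [0.4 0.1 0.3]
toolx [-0.002 -0.001 -1.   ] tooly [-0.093  0.996 -0.001] yaw of y deg 95.33 q [ 0.3   0.28  1.7  -0.    1.16 -1.36]
cm [ 13.24 -37.26   8.7 ] <- [ 543.9 -151.9   85. ]
cm [  6.74 -37.27   8.68] <- [ 543.9 -151.9  150. ]
```

View pics/w4.png

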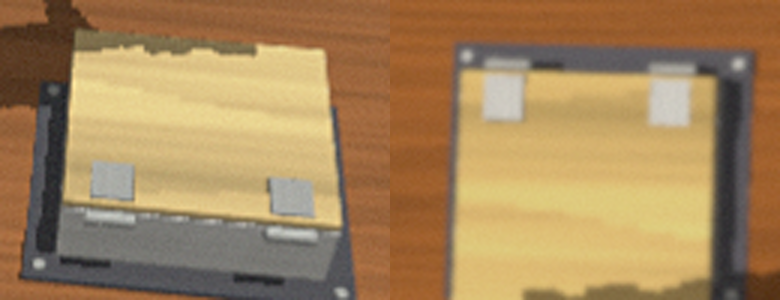

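The scene view puts the flap's edge corners at about (375,190) and (459,196). The shut model predicts (375,188.5) and (458,196), so the flap is shut and staying shut. Next I'll go above the tab.

>>> arm_command([
  [0.8,-4.5,1.1,0,0.32],
  [1.6,-9,2.2,0,0.32],
  [2.4,-13.5,3.2,0,0.32],
  [3.2,-18,4.3,0,0.32],
  [4,-22.5,5.4,0,0.32],
  [4.8,-27,6.4,0,0.32],
  [5.6,-31.5,7.5,0,0.32],
  [6.7,-37.3,8.7,0,0.32],
  [6.7,-37.3,8.7,0,0.32],
  [6.7,-37.3,8.7,0,0.32],
])

```text
time: 5.65
tool_pos: [544.8, -154.0, 307.8]
tcp_rot: [-3.128, 1.566, -3.038]
contact_force: [-0.5, 0.5, -0.1]
grip_width: 29.2
```

```bash
python3 - <<'E'
from h import *
from plant import bot
o=bot.get_obs(); rep(o,pose(HD,[[0,68,85],[0,68,150]]),159.2)
c=bot.capture('wrist');cv2.imwrite('pics/w5.png',c['frame'])
b=bot.capture('scene')['frame'];a=bot.capture('top')['frame']
cv2.imwrite('pics/w6.png',cv2.hconcat([cv2.resize(b[130:280,110:260],None,fx=2.6,fy=2.6,interpolation=2),cv2.resize(a[210:360,370:520],None,fx=2.6,fy=2.6,interpolation=2)]))
# predicted wrist pixels
M=R.from_euler('xyz',o['tcp_rot']).as_matrix();T=c['T_tool_cam']
def pw(P):
    t=(np.array(P)-o['tool_pos'])@M; q=(t-T[:3,3])@T[:3,:3]; s=q[:,:2]/q[:,2:]; s=s*(1+c['k1']*(s**2).sum(1,keepdims=True)); return s*c['K'][0,0]+c['K'][:2,2]
print('tab top corners',pw(pose(HD,[[14,74,106],[14,62,106],[-14,62,106],[-14,74,106]])).round(0).tolist())
print('socket',pw(pose(HD,[[28,26,100],[-28,26,100],[-28,-26,100]])).round(0).tolist())
E
```

```text
t 5.65 tip [ 544.1 -154.   148.6] w 29.2 F [-0.5  0.5 -0.1]
toolx [-0.005 -0.    -1.   ] tooly [-0.09   0.996 -0.   ] yaw of y deg 95.16 q [-0.41  0.51  1.54 -0.    1.09 -2.07]
cm [6.36 0.21 0.03] <- [ 543.9 -151.9   85. ]
cm [-0.14  0.21  0.  ] <- [ 543.9 -151.9  150. ]
tab top corners [[333.0, 298.0], [311.0, 298.0], [310.0, 250.0], [333.0, 250.0]]
socket [[250.0, 315.0], [243.0, 222.0], [147.0, 223.0]]
```

View pics/w5.png

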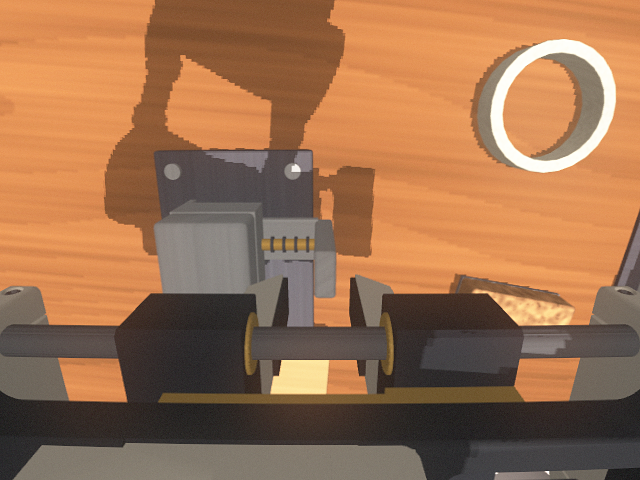

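View pics/w6.png

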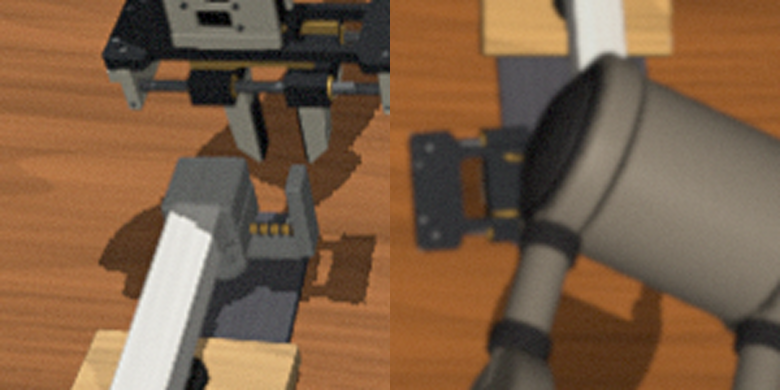

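Wrist view: the tab top spans x 315–336, y 248–297, about 3 px (2 mm) further along +y than predicted. I'll correct for that and go down.

>>> arm_command([
  [0,0.4,0,0,0.32],
  [1,0.4,0,0,0.32],
  [2,0.4,0,0,0.32],
  [3,0.4,0,0,0.32],
  [4,0.4,0,0,0.32],
  [5,0.4,0,0,0.32],
  [5.8,0.4,0,0,0.32],
  [6.4,0.4,0,0,0.32],
  [6.4,0.4,0,0,0.32],
])

```text
time: 6.7
tool_pos: [543.6, -146.9, 244.3]
tcp_rot: [3.04, 1.566, 3.134]
contact_force: [-0.5, -0.4, 1.0]
grip_width: 29.4
```

```bash
python3 - <<'E'
from h import *
from plant import bot
o=bot.get_obs(); rep(o,pose(HD,[[0,68,85]]),159.2)
a=bot.capture('wrist')['frame'];b=bot.capture('scene')['frame']
cv2.imwrite('pics/w7.png',cv2.hconcat([cv2.resize(b[140:280,110:260],(400,373),interpolation=2),cv2.resize(a[120:400,170:470],(400,373))]))
E
```

```text
t 6.7 tip [ 542.8 -146.9   85.1] w 29.4 F [-0.5 -0.4  1. ]
toolx [-0.005  0.    -1.   ] tooly [-0.094  0.996  0.   ] yaw of y deg 95.38 q [-0.4   0.58  1.62 -0.    0.95 -2.06]
cm [ 0.01 -0.51  0.06] <- [ 543.9 -151.9   85. ]
```

View pics/w7.png

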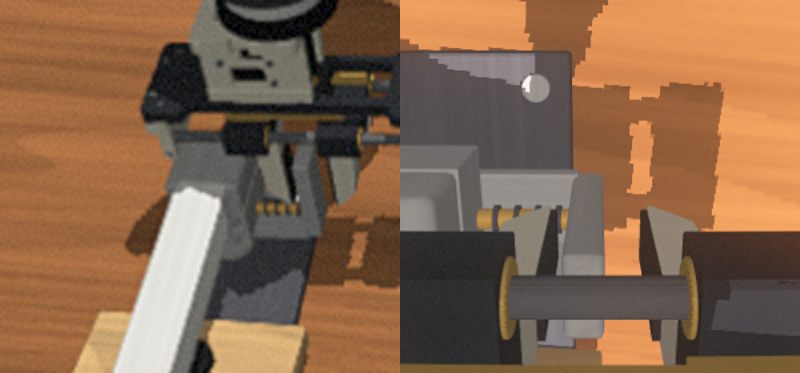

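The fingers straddle the tab with no contact, the inner finger in the gap. I'll close now.

>>> arm_command([
  [0,0,0,0,0],
  [0,0,0,0,0],
  [0,0,0,0,0],
  [0,0,0,0,0],
  [0,0,0,0,0],
  [0,0,0,0,0],
])

```text
time: 7.4
tool_pos: [544.1, -147.3, 245.8]
tcp_rot: [-2.623, 1.568, -2.529]
contact_force: [0.1, -4.0, 2.9]
grip_width: 11.6
```

>>> arm_command([
  [0,0.3,0,0,0],
  [0,0.6,0,0,0],
  [0,0.9,0,0,0],
  [0,1.2,0,0,0],
  [0,1.5,0,0,0],
  [0,1.5,0,0,0],
  [0,1.5,0,0,0],
])

```text
time: 8.1
tool_pos: [542.7, -132.3, 245.8]
tcp_rot: [-2.373, 1.568, -2.279]
contact_force: [0.6, -5.2, 0.9]
grip_width: 11.8
```

```bash
python3 - <<'E'
from h import *
from plant import bot
o=bot.get_obs(); rep(o,pose(HD,[[0,68,85]]),159.2)
a=bot.capture('wrist')['frame'];b=bot.capture('scene')['frame']
cv2.imwrite('pics/w8.png',cv2.hconcat([cv2.resize(b[140:280,110:260],(400,373),interpolation=2),cv2.resize(a[120:400,170:470],(400,373))]))
E
```

```text
t 8.1 tip [ 542.4 -132.6   86.6] w 11.8 F [ 0.6 -5.2  0.9]
toolx [-0.002 -0.002 -1.   ] tooly [-0.094  0.996 -0.002] yaw of y deg 95.39 q [-0.38  0.57  1.63 -0.    0.94 -2.04]
cm [ 0.16 -1.93 -0.03] <- [ 543.9 -151.9   85. ]
```

View pics/w8.png

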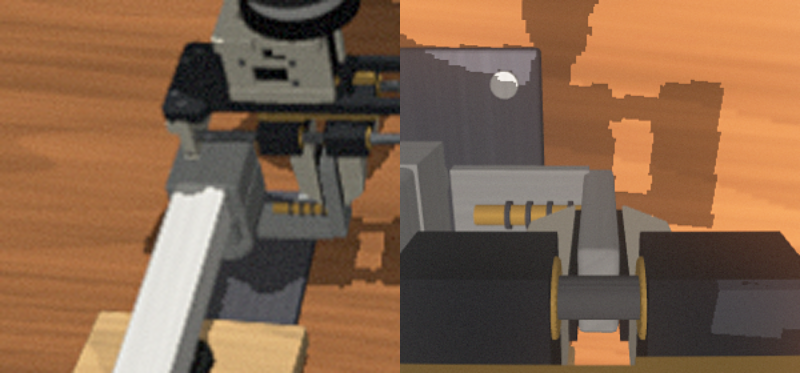

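>>> arm_command([
  [0,0.1,0,0,0],
  [0,0.2,0,0,0],
  [0,0.2,0,0,0],
])

```text
time: 8.5
tool_pos: [542.5, -130.4, 245.8]
tcp_rot: [-2.174, 1.568, -2.08]
contact_force: [0.3, -6.4, 0.7]
grip_width: 11.7
```

>>> arm_command([
  [-0.2,0,0,0,0],
  [-0.4,0,0,0,0],
  [-0.6,0,0,0,0],
  [-0.8,0,0,0,0],
  [-1,0,0,0,0],
  [-1,0,0,0,0],
])

```text
time: 9.1
tool_pos: [542.5, -130.4, 255.2]
tcp_rot: [-2.344, 1.567, -2.249]
contact_force: [3.2, -6.6, -4.9]
grip_width: 12.0
```

```bash
python3 - <<'E'
from h import *
from plant import bot
o=bot.get_obs(); rep(o,[],159.2);print(o['moment'])
a=bot.capture('wrist')['frame'];b=bot.capture('scene')['frame']
cv2.imwrite('pics/w9.png',cv2.hconcat([cv2.resize(b[140:280,110:260],(400,373),interpolation=2),cv2.resize(a[120:400,170:470],(400,373))]))
E
```

```text
t 9.1 tip [ 542.2 -130.8   96. ] w 12.0 F [ 3.2 -6.6 -4.9]
toolx [-0.002 -0.003 -1.   ] tooly [-0.094  0.996 -0.003] yaw of y deg 95.4 q [-0.37  0.56  1.62 -0.    0.96 -2.03]
[-0.6271464  -0.04586185 -0.13689314]
```

View pics/w9.png

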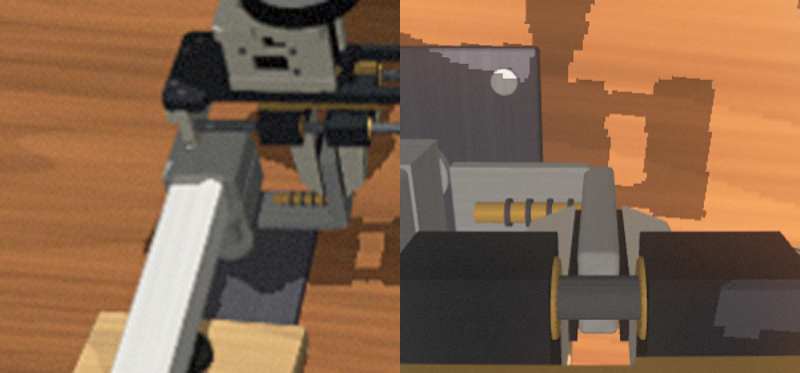

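The arm came up 9 mm under a 5 N load, so the ball is free. I'll go on along the arc.

>>> arm_command([
  [-1,0,0.1,0,0],
  [-2,0,0.2,0,0],
  [-3,0,0.3,0,0],
  [-4,0,0.5,0,0],
  [-5,0,0.7,0,0],
  [-6,0,0.9,0,0],
  [-6.5,0,1.1,0,0],
  [-6.9,0,1.2,0,0],
  [-6.9,0,1.2,0,0],
  [-6.9,0,1.2,0,0],
])

```text
time: 10.2
tool_pos: [553.9, -129.1, 322.8]
tcp_rot: [-2.815, 1.564, -2.721]
contact_force: [-1.9, -6.3, -3.0]
grip_width: 11.5
```

```bash
python3 - <<'E'
from h import *
from plant import bot
o=bot.get_obs(); rep(o,[],159.2);print(o['moment'])
a=bot.capture('wrist')['frame'];b=bot.capture('scene')['frame']
cv2.imwrite('pics/s10.png',b);cv2.imwrite('pics/w10.png',a)
for th in (0,.24,.3):
  Q=[]
  for x,y,z in ((-28,26,15),(-28,-26,15),(28,26,15),(28,-26,15)):
    X=x-260; Q.append([260+X*np.cos(th)+z*np.sin(th),y,85-X*np.sin(th)+z*np.cos(th)])
  print(th,proj('scene',pose(HD,Q)).round(1).tolist(), 'flap', proj('scene',[flap(0,158,y,8) for y in(-85,85)]).round(1).tolist())
E
```

```text
t 10.2 tip [ 553.  -129.5  163.6] w 11.5 F [-1.9 -6.3 -3. ]
toolx [-0.006 -0.003 -1.   ] tooly [-0.094  0.996 -0.002] yaw of y deg 95.41 q [-0.36  0.5   1.52 -0.01  1.13 -2.03]
[-0.83427853  0.43274956 -0.12042476]
0 [[204.9, 189.7], [178.2, 189.3], [199.1, 210.0], [171.2, 209.5]] flap [[374.7, 188.5], [458.2, 195.7]]
0.24 [[196.7, 165.8], [168.2, 165.4], [191.8, 191.6], [162.4, 191.2]] flap [[374.7, 188.5], [458.2, 195.7]]
0.3 [[194.3, 160.5], [165.2, 160.1], [189.7, 187.7], [159.8, 187.2]] flap [[374.7, 188.5], [458.2, 195.7]]
```

View pics/s10.png

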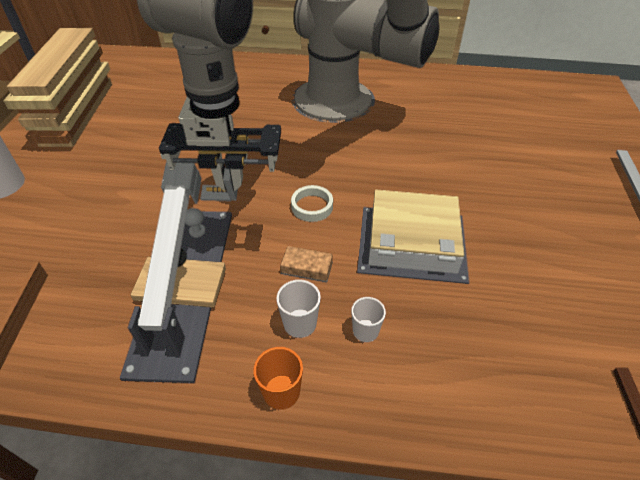

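View pics/w10.png

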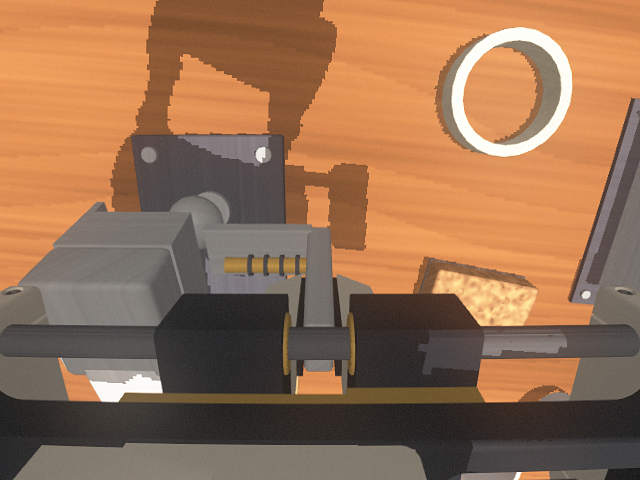

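The socket is lifted off the ball (ball visible at (195,220) in the scene, (210,210) in the wrist view), and the flap is still shut. I'll hold briefly and check that it stays steady.

>>> arm_command([
  [0,0,0,0,0],
  [0,0,0,0,0],
  [0,0,0,0,0],
  [0,0,0,0,0],
  [0,0,0,0,0],
  [0,0,0,0,0],
  [0,0,0,0,0],
  [0,0,0,0,0],
])

```text
time: 11.1
tool_pos: [553.8, -129.2, 322.1]
tcp_rot: [-2.818, 1.563, -2.724]
contact_force: [-0.2, -5.5, -3.0]
grip_width: 11.7
```

```bash
python3 - <<'E'
from h import *
from plant import bot
o=bot.get_obs(); rep(o,[],159.2);print(abs(o['dq']).max())
b=bot.capture('scene')['frame']
cv2.imwrite('pics/s11.png',cv2.hconcat([cv2.resize(b[120:270,120:270],(390,390),interpolation=2),cv2.resize(b[170:290,350:480],(390,390),interpolation=2)]))
E
```

```text
t 11.1 tip [ 552.7 -129.7  162.9] w 11.7 F [-0.2 -5.5 -3. ]
toolx [-0.007 -0.003 -1.   ] tooly [-0.094  0.996 -0.002] yaw of y deg 95.4 q [-0.36  0.5   1.52 -0.01  1.13 -2.03]
0.001259296301999648
```

View pics/s11.png

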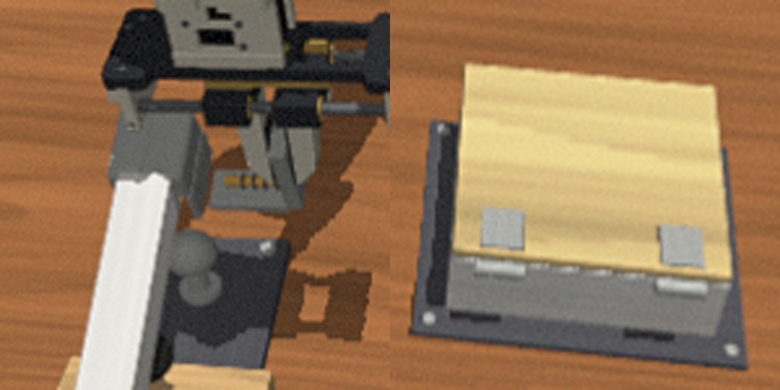

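```bash
python3 -c "
from plant import bot
print(bot.close_job())"
```

```text
the job is handed in; nothing more can be done
None
```

The job is handed in, done in the order asked: flap shut first, then the arm unlatched, lifted and held. It took about 11 s of the 54 s allowed.

- **Flap:** I pressed it past its catch with the closed fingertips. They bottomed out at 58.4 mm with about 17 N, against 58.5 mm for fully shut. In the last picture its edge corners were about 1 px from the shut prediction, on the closed side.
- **Latch and arm:** I gripped the tab (opening about 11.7 mm on the 12 mm tab) and pulled it about 19–20 mm by the arm's position, with the spring pulling back at about 6 N. The arm then came free under a 3–5 N load.
- **Lift:** The grip point rose about 76 mm. That puts the socket about 75 mm up if the tab did not slip, and the scene picture agrees with an arm tilt near 0.3 rad. After nearly a second of holding, the arm was steady and the grip firm.
- **Other items:** The sanding block, pot, tape roll and board showed no visible movement in the pictures. I judged this by eye and did not measure it.

**Disagreements:**
- The tab was 2–3 mm further along +y than my first fit, so I corrected the grasp with the wrist camera.
- One spring reading of 5.2 N suggested less latch travel than the position did, so I pulled 2 mm further before lifting.

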